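# Slide a thin test panel off the granite plate and load the gauge stand

## Robot

A 6-joint arm with a two-finger parallel gripper is mounted at the origin on the work surface. World frame = base frame: x ahead of the robot, y to its left, z up, the work surface at z = 0. Lengths are in m, angles in degrees, forces in N, time in s.
With the tool pointing down it reaches from about 0.375 to 0.9 m from the base axis. Payload 3.1 kg.
Tool frame: the origin (TCP) lies at the very end of the fingers, on their centre line; the grasp point (between the pads) lies 19 mm behind it; z points along the fingers, y is the line along which they close (so a half turn about z gives the same grasp; the last joint's range is limited). The gripper opens to 87 mm and grips with 3 to 60 N. Pads are 19 mm wide; open, the fingers measure 117 mm over their backs; the gripper's body (75 mm by 190 mm) begins 51 mm behind the grasp point.
Start: joints at [-76.461, 30.224, 82.088, -0, 67.689, -10.227], TCP at [0.252, -0.572, 0.193] pointing down, gripper open.
Joint ranges: [-176.69, 176.69], [-43.24, 126.21], [12.49, 139.97], [-82, 262], [0, 151.66], [-163.58, 163.58]. Speed limits (degrees/s): [159.86, 159.86, 180, 180, 180, 180].

## Interface

Orientations are given as a 3x3 rotation matrix whose columns are the frame's x, y, z axes.
In Python, from rig import * gives the robot as it stands.
- The arm moves only by the tool jog_arm, never from a script. Its arguments are lists of equal length, an entry for each row: "delta_pos": the shift along the world's x, y, z in cm, a list of three; "turn": the turn about the world's z in degrees; "grip": the closure, from 0 (fully open) to 1 (shut). In form: {"delta_pos": [[x, y, z], ...], "turn": [turn, ...], "grip": [grip, ...]}. A call has 1 to 12 rows; each row is the pose to reach, as a shift and turn from the pose commanded when the call began; what a row does not reach only later rows make up. A row lasts 1/8 s, in which the tool goes at most 62.5 mm and 10.7 degrees, less where a joint would pass 70% of its speed; a pose out of reach is approached as far as the arm can. A call with a gripper value outside its range is refused whole. The fingers move at their own pace and stop on an object; the grip force is fixed at half the most. Time passes only in rows, so rows that repeat a pose let the fingers close. It gives the time, the measured TCP pose, the force, the opening and the grip force at its end, in the units of the state.
- read_state(): the state, without advancing time (a new reading comes with each control period).
- capture(name): name is "side" or "top"; returns a dict with "color" (480x640x3 uint8, blue, green, red), "fovy" (degrees; the focal length in pixels is half the picture's height over the tangent of half this angle, whatever the lens; pixels are square), "cx", "cy" (the principal point, pixels), "camera_from_world" (4x4, takes a point from world to camera coordinates). Camera axes: x right, y up, looking along -z (the intrinsics and any distortion apply to the point x, -y, -z); pixel columns grow to the right and rows downward; lengths in m; the calibration is good to about 2 mm. A picture is of the moment at which its call begins. There is no depth.
- hand_in(): hands the job in; it is judged then, once.
The state is a dict: "time_s": time; "joint_positions": joint angles; "qvel": joint speeds; "tau": joint torques, N m; "position": TCP position; "tcp_rot": TCP orientation; "force": force on the tool from outside, world axes, zero at the start; "moment": the same for the moment, N m; "opening": opening from 0.0 (shut) to 1.0 (fully open); "grasp_force": force on a finger pad.
Only numpy, scipy, OpenCV 4.12 (cv2) and the standard library are available. Lean on these libraries where they do the work, as an engineer would, in place of code of your own. Each camera call takes 0.05 s, during which the arm holds its last target. There are 200 camera calls.

## Task

Load the long steel test panel into the gauge stand: it is too thin to pick up where it lies, so press on it and slide it towards the robot until its end hangs well over the granite plate's front edge (about 40 mm), then take it by that end. Lower it, without dropping it, flat into the stand's nest, between the side guides with its far end at the back stop (a gap under 10 mm is fine), let go, and then press it down with the fingers (5 to 15 N) to be sure it lies flat. Leave the square panel and the other things where they are.

Things in the scene. Friction and masses are not known exactly. Their poses are not given: they have to be found in the camera images.
- panel: Long test panel: smooth steel sheet 120 (its x) x 50 (y) x 2 mm (z), grey coat, bare steel ends, 94 g. Origin: centre of its underside. Starts flat on the granite plate, x within 0.15 rad of the plate's x, its front (-x) end 12 to 35 mm inside the plate's front edge. Slides easily on granite (friction 0.25): closed fingertips pressing 5 N drag it. Tips off beyond 60 mm overhang.
- panel_front (a point): Middle of the long panel's front (-x, robot-side) end, at half its thickness.
- plate: Polished dark granite plate, fixed, 180 (x) x 240 (y) x 50 mm high. Origin: centre of its underside; top 50 mm above the bench. Its front edge is the 240 mm side at its own x = -90 mm, towards the robot. In front of it nothing stands higher than 40 mm.
- plate_front (a point): Middle of the plate's top front edge; axes as the plate.
- stand: Gauge stand, fixed: grey base 156 (x) x 90 (y) x 45 mm high, from x = -38 to +118 mm of its origin (on the bench, under the middle of the nest). The nest is on its top at the front; behind, at x = 92 mm, stands a 22 mm post with a dial gauge, 175 mm high in all (nothing above the guides is nearer than x = 75 mm).
- nest (a point): Centre of the nest floor, 45 mm above the bench, axes as the stand, +x to the back stop. Nest: 76 mm deep (x -38 to +38), 56 mm wide (y), with side guides and back stop 5 mm high, 12 mm thick; open in front (-x), where the base drops straight to the bench. The panel along x against the stop has its centre at x = -22 mm and hangs 44 mm over the front, so fingers on that end clear the base.
- square: Square test panel of the same finish, 60 x 60 x 2 mm, about 57 g, lying on the granite plate beside the long one, on either side. Leave it. Origin: centre of its underside.
- jar: Amber glass sample jar, 42 mm diameter, 60 mm high, standing between plate and stand. Leave it.
- loupe: Black standing magnifier, 40 mm diameter, 38 mm high, lone on the bench near the robot. Leave it.
- caliper: Steel caliper with a grey slide, about 190 mm long and 10 mm high, flat on the bench near the robot. Leave it.
- driver: Screwdriver, flat on the bench near the robot. Leave it.
There are look-alikes about, which are no part of the job. What is shaped like the panel but yellow is not meant.

How it is judged:
By the outcome, as a careful person would: the job done as asked, in the order asked, and still so for the second after the job is handed in, with the robot touching nothing.
It also fails if it takes over 56 s, if anything falls off the work surface, if the arm or the gripper's body presses on something with over 40 N, if the wrist force passes 120 N, or if a joint passes its speed limit or range.

## Working session

There is one attempt and no reset: what is moved stays moved. The work goes in short steps, Python scripts to look and compute and a tool call to move; the robot and the scene stay as the last step left them, time stands still between calls to the robot, and variables do not carry over. Pictures are saved under pics/ and viewed, at most 10 in all, crops included, and the job is handed in when it is done.

Besides the shell and the picture viewer there is one more tool, called after ">>>" by a JSON object that holds its "api" and its "payload", one argument or row to a line. jog_arm: Moves the arm, as the interface text tells. Its arguments: {"type":"object","properties":{"delta_pos":{"type":"array"},"turn":{"type":"array"},"grip":{"type":"array"}},"required":["delta_pos","turn","grip"]}

```bash
ls; mkdir -p pics
python3 - <<'E'
from rig import *
import cv2,numpy as np,pickle
for n in("side","top"):
    c=capture(n); cv2.imwrite(f"pics/{n}0.png",c["color"]); print(n,{k:v for k,v in c.items() if k!="color"})
    pickle.dump(c,open(f"{n}0.pkl","wb"))
s=read_state();print(s)
E
```

```text
pics
side {'fovy': 46.25430603968631, 'cx': 312.30506046596065, 'cy': 229.90692074765025, 'camera_from_world': array([[ 0.99532917, -0.09648483, -0.00324382, -0.50230415],
       [ 0.07044425,  0.7029008 ,  0.70779098, -0.04855897],
       [-0.06601101, -0.70471352,  0.70641447, -1.11130544],
       [ 0.        ,  0.        ,  0.        ,  1.        ]])}
top {'fovy': 51.56816815977528, 'cx': 323.47196181609115, 'cy': 244.03113752437673, 'camera_from_world': array([[-0.02608763, -0.99963284,  0.00732291, -0.06017837],
       [ 0.99551664, -0.02531258,  0.09113663, -0.49147835],
       [-0.09091781,  0.00966761,  0.99581147, -1.05234304],
       [ 0.        ,  0.        ,  0.        ,  1.        ]])}
{'time_s': 0.1, 'joint_positions': array([-7.64615101e+01,  3.02735416e+01,  8.21473306e+01,  1.82839844e-03,
        6.76878430e+01, -1.02289635e+01]), 'qvel': array([ 0.03657704, -0.12244773, -0.23627714, -0.00188533,  0.08377918,
       -0.09162954]), 'tau': array([ 6.38766505e-05, -4.40985382e+01, -1.77150679e+01,  6.34062756e-02,
        5.34140377e-02, -5.24485245e-05]), 'position': array([ 0.25174698, -0.57130546,  0.19228009]), 'tcp_rot': array([[ 9.15193722e-01,  4.03013993e-01, -4.15485317e-04],
       [ 4.03014041e-01, -9.15191922e-01,  1.85162423e-03],
       [ 3.65981669e-04, -1.86204129e-03, -9.99998199e-01]]), 'force': array([ 0.08536878, -0.06555925,  0.47566606]), 'moment': array([0.04698269, 0.00368697, 0.00599755]), 'grasp_force': 0.0, 'opening': 1.0029787278721138}
```

View pics/side0.png

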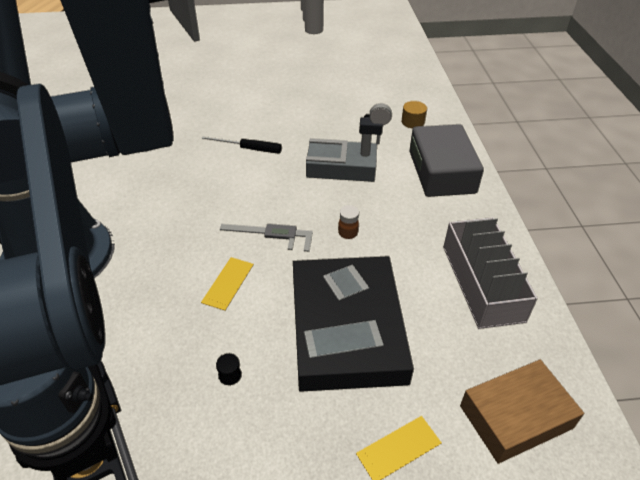

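View pics/top0.png

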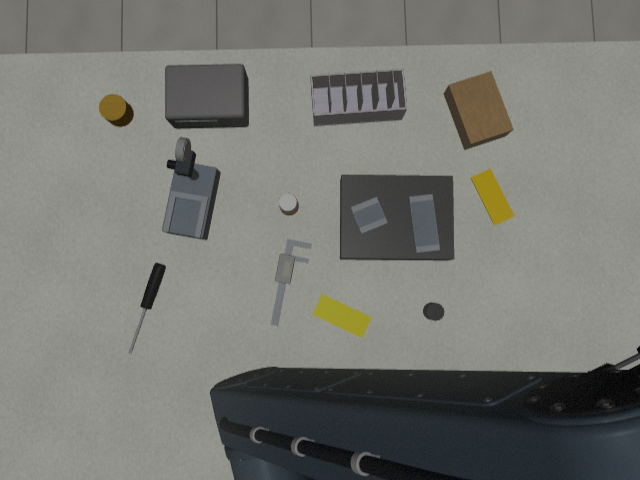

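Side: long panel around (343,338), square (346,282), stand nest (327,150). Top: long panel (425,222), square (369,215), stand nest (187,214). The two yellow strips are decoys. I'll enlarge to get the corners.

Run:
```python
import cv2,numpy as np
def comp(n,a,b,out):
    im=cv2.imread(f"pics/{n}0.png"); o=[]
    for (x,y,w,h) in(a,b):
        c=cv2.resize(im[y:y+h,x:x+w],None,fx=5,fy=5,interpolation=cv2.INTER_CUBIC)
        c=cv2.convertScaleAbs(c,alpha=1.3,beta=15)
        for i in range(0,w,10):
            cv2.line(c,(i*5,0),(i*5,4 if i%20 else 9),(0,0,255),1)
            if (x+i)%20==0: cv2.putText(c,str(x+i),(i*5+2,18),0,.33,(0,0,255))
        for i in range(0,h,10):
            cv2.line(c,(0,i*5),(4 if i%20 else 9,i*5),(0,0,255),1)
            if (y+i)%20==0: cv2.putText(c,str(y+i),(8,i*5+4),0,.33,(0,0,255))
        o.append(c)
    H=max(c.shape[0] for c in o); o=[cv2.copyMakeBorder(c,0,H-c.shape[0],0,0,0) for c in o]
    r=np.hstack(o); print(r.shape); cv2.imwrite(out,r)
comp("top",(340,170,100+20,100),(160,150,40,10),"pics/x.png")
comp("top",(360,170,100,100),(160,150,60,100),"pics/topz.png")
comp("side",(290,250,90,110),(300,110,70,80),"pics/sidez.png")
```

```text
(500, 800, 3)
(500, 800, 3)
(550, 800, 3)
```

View pics/topz.png

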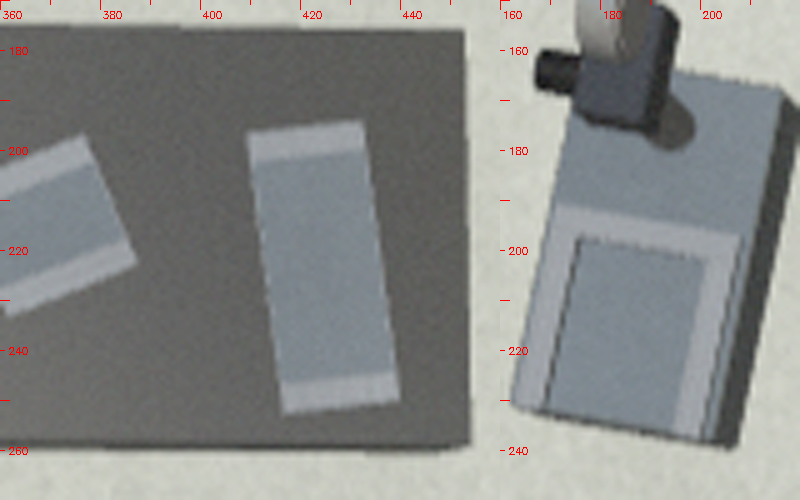

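View pics/sidez.png

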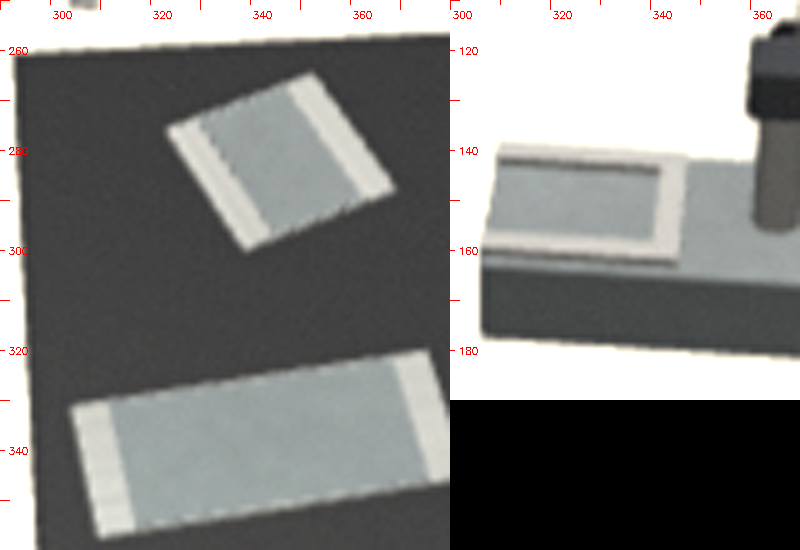

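Corners (full-image px), top view: panel back (409.6,196.4),(432.4,194.4), front (440,250),(416.8,252.4). Nest guide block: back (171.6,190.6),(208.4,197), front right (200.4,237.6). Side view: panel front (304.4,331.6),(309.6,357.6), back (375.6,320). Guides: (347.2,140),(345.4,161.4),(306.8,159.6),(309.4,138.6). Next step is to triangulate these.

```bash
cat > h.py <<'E'
import pickle,numpy as np,cv2
from scipy.optimize import least_squares
C={n:pickle.load(open(f"{n}0.pkl","rb")) for n in("side","top")}
def proj(n,P):
    c=C[n]; p=c["camera_from_world"]@np.append(P,1); f=240/np.tan(np.radians(c["fovy"]/2))
    return np.array([c["cx"]+f*p[0]/-p[2],c["cy"]-f*p[1]/-p[2]])
def tri(s,t):
    r=least_squares(lambda P:np.r_[proj("side",P)-s,proj("top",P)-t],[.5,-.1,.05]); return r.x,np.abs(r.fun).max()
def onz(n,px,z):
    r=least_squares(lambda q:proj(n,[q[0],q[1],z])-px,[.5,0]); return r.x
E
python3 - <<'E'
from h import *
np.set_printoptions(precision=4,suppress=True)
for k,s,t in [("pan F+",(304.4,331.6),(416.8,252.4)),("pan F-",(309.6,357.6),(440,250)),("pan B+",(375.6,320),(409.6,196.4)),("pan B-",(382,346),(432.4,194.4)),
 ("g B+",(347.2,140),(171.6,190.6)),("g B-",(345.4,161.4),(208.4,197)),("g F-",(306.8,159.6),(200.4,237.6)),("g F+",(309.4,138.6),(163.5,231.4)),("plate B+",(293,262),(341,176)),]:
    z=.052 if 'pan' in k else .05
    print(k,*tri(s,t),onz("side",s,z),onz("top",t,z))
for p in[(341,258.4),(360,258),(453.6,259),(453,176)]:print(onz("top",p,.05))
print(onz("side",(298,377),.05))
E
```

```text
pan F+ [ 0.4653 -0.2679  0.0543] 0.49972600478687923 [ 0.466  -0.2663] [ 0.4644 -0.2684]
pan F- [ 0.4692 -0.3171  0.0539] 0.5336576035469704 [ 0.4699 -0.3158] [ 0.4682 -0.3175]
pan B+ [ 0.5844 -0.2576  0.0556] 0.468863162078037 [ 0.5858 -0.2549] [ 0.5841 -0.2582]
pan B- [ 0.5869 -0.3067  0.0531] 0.051076946830932 [ 0.587 -0.306] [ 0.5872 -0.307 ]
g B+ [0.6087 0.2457 0.0547] 0.09984073737268773 [0.61   0.2521] [0.6094 0.2471]
g B- [0.5934 0.1681 0.0544] 0.24888837518511764 [0.5949 0.1738] [0.5937 0.1691]
g F- [0.5089 0.1859 0.052 ] 0.800755647666108 [0.5109 0.1887] [0.5075 0.1864]
g F+ [0.5229 0.2633 0.0521] 0.30802555927363073 [0.5239 0.2663] [0.5226 0.2639]
plate B+ [ 0.5311 -0.1128  0.0623] 46.15697225203934 [ 0.4586 -0.1108] [ 0.6322 -0.1138]
[ 0.456  -0.1086]
[ 0.4558 -0.1486]
[ 0.4486 -0.3458]
[ 0.6263 -0.3534]
[ 0.4492 -0.347 ]
```

Checks hold: panel height is about 54 mm (nominal 52), nest block measures 79x88 mm (nominal 80x88), and the panel's inset is about 17 mm. Panel centre is (0.5265,-0.287) at yaw 4.8°, the plate's front edge is at x≈0.450, and the nest is at (0.5526,0.217) with yaw -11.3°. Moving above the panel with the fingers closed.

>>> {"api": "jog_arm", "payload": {
  "delta_pos": [
    [28.9, 28.6, -3],
    [28.9, 28.6, -3],
    [28.9, 28.6, -3],
    [28.9, 28.6, -3],
    [28.9, 28.6, -3],
    [28.9, 28.6, -3],
    [28.9, 28.6, -3],
    [28.9, 28.6, -3],
    [28.9, 28.6, -8],
    [28.9, 28.6, -12],
    [28.9, 28.6, -12],
    [28.9, 28.6, -12]
  ],
  "turn": [-19, -19, -19, -19, -19, -19, -19, -19, -19, -19, -19, -19],
  "grip": [1, 1, 1, 1, 1, 1, 1, 1, 1, 1, 1, 1]
}}

```text
time_s: 1.6
position: [0.5412, -0.2874, 0.0743]
tcp_rot: [[0.997, 0.082, 0.001], [0.082, -0.997, -0.001], [0.001, 0.001, -1.0]]
force: [0.5, 0.9, -0.3]
opening: 0.003
grasp_force: 0.0
```

>>> {"api": "jog_arm", "payload": {
  "delta_pos": [
    [0, 0, -1],
    [0, 0, -1.7],
    [0, 0, -1.9],
    [0, 0, -2.0],
    [0, 0, -2.1],
    [0, 0, -2.1]
  ],
  "turn": [0, 0, 0, 0, 0, 0],
  "grip": [1, 1, 1, 1, 1, 1]
}}

```text
time_s: 2.35
position: [0.541, -0.286, 0.0522]
tcp_rot: [[0.997, 0.083, 0.0], [0.083, -0.997, -0.0], [0.0, 0.0, -1.0]]
force: [0.3, -0.3, -0.3]
opening: 0.008
grasp_force: 0.0
```

>>> {"api": "jog_arm", "payload": {
  "delta_pos": [
    [0, 0, -0.1],
    [0, 0, -0.1],
    [0, 0, -0.1]
  ],
  "turn": [0, 0, 0],
  "grip": [1, 1, 1]
}}

```text
time_s: 2.72
position: [0.5409, -0.286, 0.0511]
tcp_rot: [[0.997, 0.083, -0.0], [0.083, -0.997, 0.0], [-0.0, -0.0, -1.0]]
force: [-0.2, 0.1, 0.6]
opening: 0.004
grasp_force: 0.0
```

>>> {"api": "jog_arm", "payload": {
  "delta_pos": [
    [0, 0, -0.05],
    [0, 0, -0.05],
    [0, 0, -0.05]
  ],
  "turn": [0, 0, 0],
  "grip": [1, 1, 1]
}}

```text
time_s: 3.1
position: [0.5409, -0.286, 0.0506]
tcp_rot: [[0.997, 0.083, -0.0], [0.083, -0.997, -0.0], [-0.0, 0.0, -1.0]]
force: [0.3, 0.1, 0.1]
opening: 0.007
grasp_force: 0.0
```

>>> {"api": "jog_arm", "payload": {
  "delta_pos": [
    [0, 0, -0.05],
    [0, 0, -0.05],
    [0, 0, -0.05]
  ],
  "turn": [0, 0, 0],
  "grip": [1, 1, 1]
}}

```text
time_s: 3.48
position: [0.5409, -0.286, 0.0501]
tcp_rot: [[0.997, 0.083, 0.0], [0.083, -0.997, -0.0], [0.0, 0.0, -1.0]]
force: [-0.9, -0.2, -0.2]
opening: 0.006
grasp_force: 0.0
```

Run:
```python
from rig import *
import cv2,numpy as np
o=[]
for n,(x,y) in(("side",(280,230)),("top",(340,160))):
    c=capture(n)["color"]; cv2.imwrite(f"pics/{n}1.png",c); o.append(cv2.resize(c[y:y+140,x:x+130],None,fx=3,fy=3,interpolation=cv2.INTER_CUBIC))
cv2.imwrite("pics/z1.png",np.hstack(o)); s=read_state();print(s["force"],s["position"])
```

```text
[-0.06814047 -0.46176996  0.31824893] [ 0.54089789 -0.28596863  0.05015745]
```

View pics/z1.png

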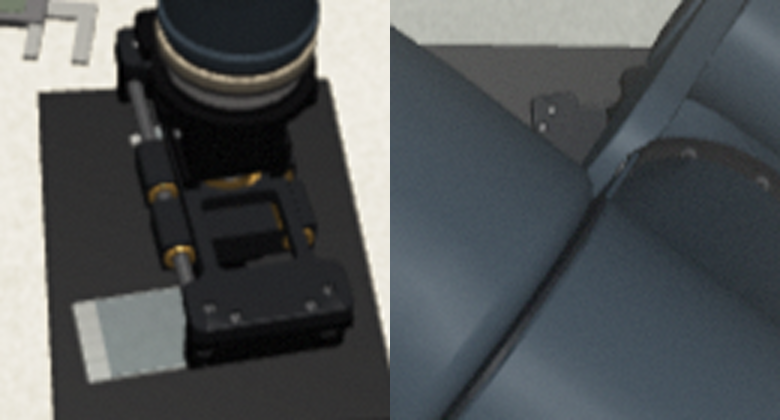

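The fingers are over the panel's rear half, but there is no contact yet. I'll keep stepping down in small moves.

>>> {"api": "jog_arm", "payload": {
  "delta_pos": [
    [0, 0, -0.05],
    [0, 0, -0.05],
    [0, 0, -0.05]
  ],
  "turn": [0, 0, 0],
  "grip": [1, 1, 1]
}}

```text
time_s: 3.95
position: [0.5409, -0.286, 0.0496]
tcp_rot: [[0.997, 0.083, 0.0], [0.083, -0.997, -0.0], [0.0, 0.0, -1.0]]
force: [0.5, 0.4, -0.5]
opening: 0.005
grasp_force: 0.0
```

>>> {"api": "jog_arm", "payload": {
  "delta_pos": [
    [0, 0, -0.05],
    [0, 0, -0.05],
    [0, 0, -0.05]
  ],
  "turn": [0, 0, 0],
  "grip": [1, 1, 1]
}}

```text
time_s: 4.32
position: [0.5409, -0.2859, 0.0492]
tcp_rot: [[0.997, 0.083, -0.0], [0.083, -0.997, 0.0], [-0.0, -0.0, -1.0]]
force: [0.2, -0.1, -0.6]
opening: 0.009
grasp_force: 0.0
```

>>> {"api": "jog_arm", "payload": {
  "delta_pos": [
    [0, 0, -0.05],
    [0, 0, -0.05],
    [0, 0, -0.05]
  ],
  "turn": [0, 0, 0],
  "grip": [1, 1, 1]
}}

```text
time_s: 4.7
position: [0.5409, -0.286, 0.0486]
tcp_rot: [[0.997, 0.083, -0.0], [0.083, -0.997, 0.0], [-0.0, -0.0, -1.0]]
force: [-0.0, -0.5, -0.4]
opening: 0.006
grasp_force: 0.0
```

>>> {"api": "jog_arm", "payload": {
  "delta_pos": [
    [0, 0, -0.05],
    [0, 0, -0.05],
    [0, 0, -0.05]
  ],
  "turn": [0, 0, 0],
  "grip": [1, 1, 1]
}}

```text
time_s: 5.08
position: [0.5409, -0.2859, 0.0481]
tcp_rot: [[0.997, 0.083, -0.0], [0.083, -0.997, 0.0], [-0.0, -0.0, -1.0]]
force: [-0.4, 0.5, -0.6]
opening: 0.006
grasp_force: 0.0
```

>>> {"api": "jog_arm", "payload": {
  "delta_pos": [
    [0, 0, -0.05],
    [0, 0, -0.05]
  ],
  "turn": [0, 0],
  "grip": [1, 1]
}}

```text
time_s: 5.32
position: [0.5409, -0.2859, 0.0476]
tcp_rot: [[0.997, 0.083, -0.0], [0.083, -0.997, 0.0], [-0.0, -0.0, -1.0]]
force: [0.1, 0.4, -0.8]
opening: 0.007
grasp_force: 0.0
```

>>> {"api": "jog_arm", "payload": {
  "delta_pos": [
    [0, 0, -0.05],
    [0, 0, -0.05]
  ],
  "turn": [0, 0],
  "grip": [1, 1]
}}

```text
time_s: 5.58
position: [0.5409, -0.2859, 0.0471]
tcp_rot: [[0.997, 0.083, -0.0], [0.083, -0.997, 0.0], [-0.0, -0.0, -1.0]]
force: [-0.2, 0.9, -0.3]
opening: 0.003
grasp_force: 0.0
```

>>> {"api": "jog_arm", "payload": {
  "delta_pos": [
    [0, 0, -0.05],
    [0, 0, -0.05]
  ],
  "turn": [0, 0],
  "grip": [1, 1]
}}

```text
time_s: 5.82
position: [0.5409, -0.286, 0.0466]
tcp_rot: [[0.997, 0.083, -0.0], [0.083, -0.997, 0.0], [-0.0, -0.0, -1.0]]
force: [-0.3, 0.6, -0.3]
opening: 0.006
grasp_force: 0.0
```

>>> {"api": "jog_arm", "payload": {
  "delta_pos": [
    [0, 0, -0.05],
    [0, 0, -0.1]
  ],
  "turn": [0, 0],
  "grip": [1, 1]
}}

```text
time_s: 6.08
position: [0.5409, -0.286, 0.0456]
tcp_rot: [[0.997, 0.083, -0.0], [0.083, -0.997, -0.0], [-0.0, 0.0, -1.0]]
force: [-1.0, -0.1, 0.6]
opening: 0.006
grasp_force: 0.0
```

>>> {"api": "jog_arm", "payload": {
  "delta_pos": [
    [0, 0, -0.05],
    [0, 0, -0.05]
  ],
  "turn": [0, 0],
  "grip": [1, 1]
}}

```text
time_s: 6.32
position: [0.5408, -0.286, 0.0451]
tcp_rot: [[0.997, 0.083, -0.0], [0.083, -0.997, 0.0], [-0.0, -0.0, -1.0]]
force: [-0.3, 0.1, 0.4]
opening: 0.002
grasp_force: 0.0
```

Run:
```python
from rig import *
import cv2,numpy as np
a=cv2.imread("pics/side1.png"); c=capture("side")["color"]; cv2.imwrite("pics/side2.png",c)
print(read_state()["force"])
cv2.imwrite("pics/z2.png",cv2.resize(c[290:390,285:415],None,fx=6,fy=6,interpolation=cv2.INTER_CUBIC))
```

```text
[ 0.26903782 -0.40749192 -0.0657148 ]
```

View pics/z2.png

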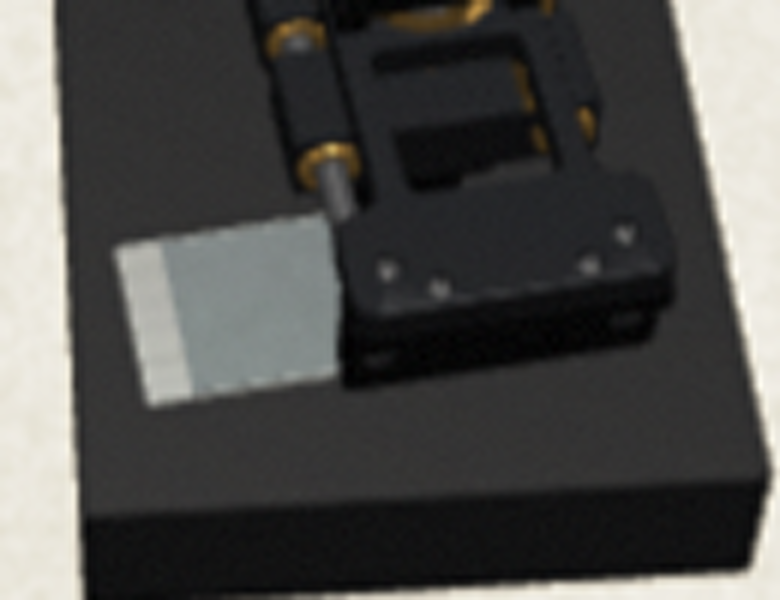

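The body hides the fingertips, and the panel hasn't moved (front end at crop (115,245)-(150,405)). The force is still about 0, so the reported z seems biased low, and I'll go on by feel.

>>> {"api": "jog_arm", "payload": {
  "delta_pos": [
    [0, 0, -0.05],
    [0, 0, -0.1]
  ],
  "turn": [0, 0],
  "grip": [1, 1]
}}

```text
time_s: 6.62
position: [0.5409, -0.286, 0.0441]
tcp_rot: [[0.997, 0.083, 0.0], [0.083, -0.997, -0.0], [0.0, 0.0, -1.0]]
force: [-0.9, 1.0, -0.1]
opening: 0.007
grasp_force: 0.0
```

>>> {"api": "jog_arm", "payload": {
  "delta_pos": [
    [0, 0, -0.05],
    [0, 0, -0.1]
  ],
  "turn": [0, 0],
  "grip": [1, 1]
}}

```text
time_s: 6.88
position: [0.5409, -0.2859, 0.0431]
tcp_rot: [[0.997, 0.083, -0.0], [0.083, -0.997, 0.0], [-0.0, -0.0, -1.0]]
force: [0.0, -0.2, -0.1]
opening: 0.004
grasp_force: 0.0
```

Run:
```python
from h import *
from rig import *
a=np.radians(4.75);R=np.array([[np.cos(a),-np.sin(a)],[np.sin(a),np.cos(a)]])
for hy in(.095,.08,.0585):
  for z in(.115,.122,.13):
    print(hy,z,[proj("side",np.r_[np.array([.541,-.286])+R@[sx*.0375,-hy],z]).round(1) for sx in(-1,1)])
s=read_state(); print(s["joint_positions"],s["tau"],s["moment"])
```

```text
0.095 0.115 [array([343.1, 372.2]), array([394.4, 363.8])]
0.095 0.122 [array([343.3, 369.6]), array([394.9, 361.1])]
0.095 0.13 [array([343.5, 366.5]), array([395.5, 358.1])]
0.08 0.115 [array([340.8, 363.1]), array([391.5, 354.9])]
0.08 0.122 [array([341. , 360.4]), array([392. , 352.2])]
0.08 0.13 [array([341.2, 357.3]), array([392.5, 349.1])]
0.0585 0.115 [array([337.7, 350.4]), array([387.4, 342.5])]
0.0585 0.122 [array([337.8, 347.7]), array([387.9, 339.8])]
0.0585 0.13 [array([338. , 344.6]), array([388.4, 336.6])]
[-3.83162984e+01  4.04714480e+01  9.06523156e+01  1.98871188e-03
  4.88809361e+01  4.69170787e+01] [-6.06606392e-06 -4.62067974e+01 -1.22723803e+01  5.95841836e-02
 -2.48189620e-02 -2.95861503e-05] [ 0.03107315  0.00111063 -0.00498748]
```

>>> {"api": "jog_arm", "payload": {
  "delta_pos": [
    [0, 0, -0.05],
    [0, 0, -0.1],
    [0, 0, -0.15]
  ],
  "turn": [0, 0, 0],
  "grip": [1, 1, 1]
}}

```text
time_s: 7.25
position: [0.5409, -0.286, 0.0416]
tcp_rot: [[0.997, 0.083, -0.0], [0.083, -0.997, -0.0], [-0.0, 0.0, -1.0]]
force: [0.4, -0.7, 0.2]
opening: 0.007
grasp_force: 0.0
```

>>> {"api": "jog_arm", "payload": {
  "delta_pos": [
    [0, 0, -0.05],
    [0, 0, -0.1],
    [0, 0, -0.15]
  ],
  "turn": [0, 0, 0],
  "grip": [1, 1, 1]
}}

```text
time_s: 7.62
position: [0.5409, -0.2859, 0.0401]
tcp_rot: [[0.997, 0.083, -0.0], [0.083, -0.997, 0.0], [-0.0, -0.0, -1.0]]
force: [-0.5, 0.9, 0.6]
opening: 0.005
grasp_force: 0.0
```

>>> {"api": "jog_arm", "payload": {
  "delta_pos": [
    [0, 0, -0.05],
    [0, 0, -0.1],
    [0, 0, -0.15]
  ],
  "turn": [0, 0, 0],
  "grip": [1, 1, 1]
}}

```text
time_s: 8.0
position: [0.5409, -0.2859, 0.0386]
tcp_rot: [[0.997, 0.083, -0.0], [0.083, -0.997, 0.0], [-0.0, -0.0, -1.0]]
force: [-0.3, -0.5, -0.4]
opening: 0.005
grasp_force: 0.0
```

>>> {"api": "jog_arm", "payload": {
  "delta_pos": [
    [0, 0, -0.05],
    [0, 0, -0.1],
    [0, 0, -0.15],
    [0, 0, -0.15]
  ],
  "turn": [0, 0, 0, 0],
  "grip": [1, 1, 1, 1]
}}

```text
time_s: 8.5
position: [0.5409, -0.2859, 0.0371]
tcp_rot: [[0.997, 0.083, -0.0], [0.083, -0.997, 0.0], [-0.0, -0.0, -1.0]]
force: [-0.4, -0.0, 1.0]
opening: 0.004
grasp_force: 0.0
```

Run:
```python
from rig import *
import cv2
s=read_state();print(s["force"],s["position"])
c=capture("side")["color"]; cv2.imwrite("pics/side3.png",c)
g=lambda p:cv2.convertScaleAbs(cv2.resize(p[300:380,330:410],None,fx=5,fy=5,interpolation=cv2.INTER_CUBIC),alpha=3,beta=10)
cv2.imwrite("pics/z3.png",cv2.hconcat([g(cv2.imread("pics/side1.png")),g(c)]))
```

```text
[-0.35828307 -0.01271825  1.00838634] [ 0.54087384 -0.28594548  0.03710484]
```

View pics/z3.png

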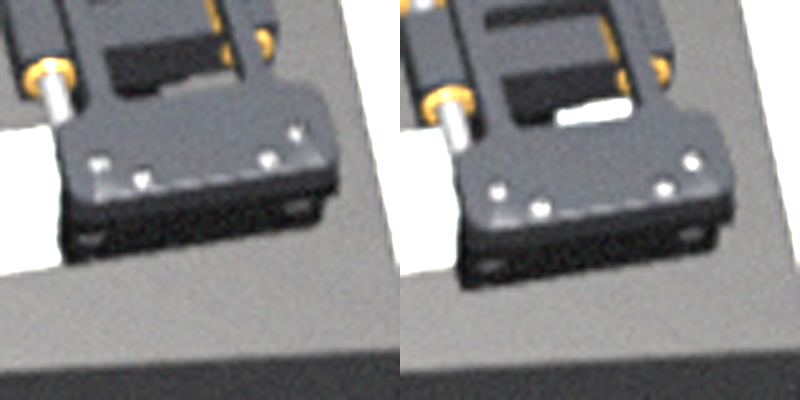

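The body did move down 13 mm as commanded, and the panel is unmoved. Fz is now 1.0, so I'll go on a little further.

>>> {"api": "jog_arm", "payload": {
  "delta_pos": [
    [0, 0, -0.05],
    [0, 0, -0.1],
    [0, 0, -0.1]
  ],
  "turn": [0, 0, 0],
  "grip": [1, 1, 1]
}}

```text
time_s: 8.93
position: [0.5408, -0.2859, 0.0361]
tcp_rot: [[0.997, 0.083, -0.0], [0.083, -0.997, 0.0], [-0.0, -0.0, -1.0]]
force: [-0.4, 0.1, -0.7]
opening: 0.005
grasp_force: 0.0
```

>>> {"api": "jog_arm", "payload": {
  "delta_pos": [
    [0, 0, -0.05],
    [0, 0, -0.1],
    [0, 0, -0.15],
    [0, 0, -0.15]
  ],
  "turn": [0, 0, 0, 0],
  "grip": [1, 1, 1, 1]
}}

```text
time_s: 9.43
position: [0.5408, -0.2859, 0.0346]
tcp_rot: [[0.997, 0.083, -0.0], [0.083, -0.997, 0.0], [-0.0, -0.0, -1.0]]
force: [0.4, 0.3, 0.3]
opening: 0.003
grasp_force: 0.0
```

>>> {"api": "jog_arm", "payload": {
  "delta_pos": [
    [0, 0, -0.05],
    [0, 0, -0.1],
    [0, 0, -0.1]
  ],
  "turn": [0, 0, 0],
  "grip": [1, 1, 1]
}}

```text
time_s: 9.8
position: [0.5409, -0.286, 0.0336]
tcp_rot: [[0.997, 0.083, -0.0], [0.083, -0.997, 0.0], [-0.0, -0.0, -1.0]]
force: [-0.1, -0.4, -0.3]
opening: 0.005
grasp_force: 0.0
```

>>> {"api": "jog_arm", "payload": {
  "delta_pos": [
    [0, 0, -0.05],
    [0, 0, -0.1],
    [0, 0, -0.1]
  ],
  "turn": [0, 0, 0],
  "grip": [1, 1, 1]
}}

```text
time_s: 10.18
position: [0.5409, -0.2859, 0.0326]
tcp_rot: [[0.997, 0.083, -0.0], [0.083, -0.997, 0.0], [-0.0, -0.0, -1.0]]
force: [-0.1, 0.1, -1.4]
opening: 0.001
grasp_force: 0.0
```

There is still no contact at a nominal 0.033, so I need to see the fingertips. I'll rise a little and turn 90° so the side camera can see under the body.

>>> {"api": "jog_arm", "payload": {
  "delta_pos": [
    [0, 0, 1.0],
    [0, 0, 1.0],
    [0, 0, 1.0],
    [0, 0, 1.0],
    [0, 0, 1.0],
    [0, 0, 1.0],
    [0, 0, 1.0],
    [0, 0, 1.0],
    [0, 0, 1.0],
    [0, 0, 1.0]
  ],
  "turn": [10, 20, 30, 40, 50, 60, 70, 80, 90, 90],
  "grip": [1, 1, 1, 1, 1, 1, 1, 1, 1, 1]
}}

```text
time_s: 11.42
position: [0.5409, -0.2859, 0.0426]
tcp_rot: [[-0.081, 0.997, -0.0], [0.997, 0.081, 0.0], [0.0, -0.0, -1.0]]
force: [-0.0, -0.1, -0.9]
opening: 0.008
grasp_force: 0.0
```

Run:
```python
from rig import *
from h import proj
import cv2
s=read_state();print(s["force"],s["position"],proj("side",s["position"]))
c=capture("side")["color"]; cv2.imwrite("pics/side4.png",c)
cv2.imwrite("pics/z4.png",cv2.convertScaleAbs(cv2.resize(c[270:390,290:430],None,fx=5,fy=5,interpolation=cv2.INTER_CUBIC),alpha=1.8,beta=10))
```

```text
[-0.04608164 -0.14069364 -0.91773864] [ 0.5408897  -0.28593657  0.04262781] [351.29166898 341.18329586]
```

View pics/z4.png

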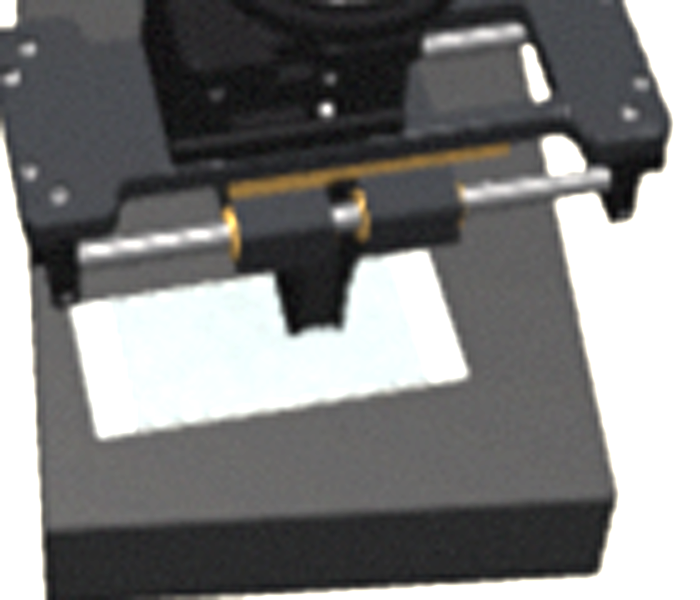

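The tips (crop (315,330) → px (353,336)) are clearly above the panel, about 25 mm above the reported height, so the reported z has a bias. This orientation works for pressing. I'll descend to the last free height, then feel for contact.

>>> {"api": "jog_arm", "payload": {
  "delta_pos": [
    [0, 0, -1.0],
    [0, 0, -1.1],
    [0, 0, -1.2],
    [0, 0, -1.25],
    [0, 0, -1.25]
  ],
  "turn": [0, 0, 0, 0, 0],
  "grip": [1, 1, 1, 1, 1]
}}

```text
time_s: 12.1
position: [0.541, -0.286, 0.0302]
tcp_rot: [[-0.083, 0.997, 0.0], [0.997, 0.083, -0.0], [-0.0, 0.0, -1.0]]
force: [0.5, 0.0, -0.2]
opening: 0.006
grasp_force: 0.0
```

>>> {"api": "jog_arm", "payload": {
  "delta_pos": [
    [0, 0, -0.05],
    [0, 0, -0.1],
    [0, 0, -0.1]
  ],
  "turn": [0, 0, 0],
  "grip": [1, 1, 1]
}}

```text
time_s: 12.48
position: [0.5409, -0.2859, 0.0291]
tcp_rot: [[-0.083, 0.997, -0.0], [0.997, 0.083, 0.0], [0.0, -0.0, -1.0]]
force: [-0.6, 0.2, 0.3]
opening: 0.006
grasp_force: 0.0
```

>>> {"api": "jog_arm", "payload": {
  "delta_pos": [
    [0, 0, -0.05],
    [0, 0, -0.1],
    [0, 0, -0.15],
    [0, 0, -0.15]
  ],
  "turn": [0, 0, 0, 0],
  "grip": [1, 1, 1, 1]
}}

```text
time_s: 12.98
position: [0.5409, -0.2859, 0.0276]
tcp_rot: [[-0.083, 0.997, -0.0], [0.997, 0.083, 0.0], [0.0, -0.0, -1.0]]
force: [-0.0, 0.0, -0.6]
opening: 0.002
grasp_force: 0.0
```

>>> {"api": "jog_arm", "payload": {
  "delta_pos": [
    [0, 0, -0.05],
    [0, 0, -0.1],
    [0, 0, -0.15],
    [0, 0, -0.15]
  ],
  "turn": [0, 0, 0, 0],
  "grip": [1, 1, 1, 1]
}}

```text
time_s: 13.48
position: [0.5409, -0.2859, 0.0261]
tcp_rot: [[-0.083, 0.997, -0.0], [0.997, 0.083, 0.0], [0.0, -0.0, -1.0]]
force: [0.7, 0.3, 0.8]
opening: 0.001
grasp_force: 0.0
```

>>> {"api": "jog_arm", "payload": {
  "delta_pos": [
    [0, 0, -0.05],
    [0, 0, -0.1],
    [0, 0, -0.1]
  ],
  "turn": [0, 0, 0],
  "grip": [1, 1, 1]
}}

```text
time_s: 13.85
position: [0.5409, -0.2859, 0.0251]
tcp_rot: [[-0.083, 0.997, -0.0], [0.997, 0.083, 0.0], [0.0, -0.0, -1.0]]
force: [0.4, 0.3, 1.0]
opening: 0.008
grasp_force: 0.0
```

>>> {"api": "jog_arm", "payload": {
  "delta_pos": [
    [0, 0, -0.05],
    [0, 0, -0.1],
    [0, 0, -0.1]
  ],
  "turn": [0, 0, 0],
  "grip": [1, 1, 1]
}}

```text
time_s: 14.22
position: [0.5408, -0.2859, 0.0241]
tcp_rot: [[-0.083, 0.997, -0.0], [0.997, 0.083, 0.0], [0.0, -0.0, -1.0]]
force: [-0.2, -0.7, 0.3]
opening: 0.009
grasp_force: 0.0
```

>>> {"api": "jog_arm", "payload": {
  "delta_pos": [
    [0, 0, -0.05],
    [0, 0, -0.1],
    [0, 0, -0.1]
  ],
  "turn": [0, 0, 0],
  "grip": [1, 1, 1]
}}

```text
time_s: 14.6
position: [0.5409, -0.286, 0.0231]
tcp_rot: [[-0.083, 0.997, -0.0], [0.997, 0.083, 0.0], [0.0, -0.0, -1.0]]
force: [-0.1, -0.9, 0.1]
opening: 0.01
grasp_force: 0.0
```

>>> {"api": "jog_arm", "payload": {
  "delta_pos": [
    [0, 0, -0.05],
    [0, 0, -0.1],
    [0, 0, -0.1]
  ],
  "turn": [0, 0, 0],
  "grip": [1, 1, 1]
}}

```text
time_s: 14.98
position: [0.541, -0.286, 0.023]
tcp_rot: [[-0.083, 0.997, 0.0], [0.997, 0.083, -0.0], [-0.0, 0.0, -1.0]]
force: [-1.2, 1.1, 5.8]
opening: 0.005
grasp_force: 2.8
```

Run:
```python
from rig import *
import numpy as np
s=read_state();print(s["force"],s["position"])
c=capture("side")["color"].astype(int).sum(2)
import cv2; a=cv2.imread("pics/side4.png").astype(int).sum(2)
for nm,i in(("old",a),("new",c)):
    print(nm)
    for r in range(326,350,2): print(r,i[r,340:368:2])
```

```text
[-1.23448231  1.09553378  5.76636948] [ 0.54099889 -0.28604652  0.02304433]
old
326 [410 437 368   0  17  21  37  36  38  27 282 412 409 406]
328 [408 412 380  39  11  26  36  38  29  56 404 409 414 412]
330 [398 402 404 108  25  25  30  38  33  79 415 409 410 413]
332 [402 401 406 196  10  37  33  41  17 137 416 408 403 404]
334 [400 397 412 361  15  22  46  48  70 171 411 406 411 405]
336 [405 397 403 376  87 238 341 346 358 350 409 409 407 410]
338 [405 401 398 398 403 412 409 411 405 403 404 408 407 402]
340 [401 411 414 404 403 407 410 409 408 403 405 405 405 407]
342 [408 414 418 407 412 416 409 414 407 412 411 407 411 412]
344 [407 411 410 408 413 417 415 417 411 409 410 404 404 406]
346 [405 413 411 412 417 416 413 410 413 417 410 410 409 403]
348 [410 415 419 417 414 412 409 410 440 449 389 401 337 272]
new
326 [61 46 44 45 46 44 42 44 60 25 20 61 40 35]
328 [ 45  38  39  36  38  48  49  46  39  14  44 148 132 177]
330 [ 36  44  38  35  42  46  43  45  39  11 175 414 413 413]
332 [170 253 138  20  18  29  36  32  31  21 300 409 407 410]
334 [405 403 298   2  19  30  34  31  31 111 407 402 409 405]
336 [403 393 364  27  20  34  37  33  26 189 412 407 405 408]
338 [406 404 402  78  15  37  27  38  19 194 405 404 410 408]
340 [406 408 414 184  13  36  28  29  21 213 412 405 406 406]
342 [411 413 420 326   3  93 215 252 135 351 408 405 405 413]
344 [405 412 409 395 320 417 422 421 412 423 413 406 407 407]
346 [403 407 411 405 418 414 411 412 419 417 414 403 409 407]
348 [413 413 416 413 413 414 412 408 386 441 387 359 339 304]
```

Contact: 5.8 N at reported z=0.023, so true tip height ≈ reported + 29 mm. Now sliding towards the robot.

>>> {"api": "jog_arm", "payload": {
  "delta_pos": [
    [-0.3, 0, -0.04],
    [-0.9, 0, -0.04],
    [-1.5, 0, -0.04],
    [-2.1, 0, -0.04],
    [-2.6, 0, -0.04],
    [-3.0, 0, -0.04]
  ],
  "turn": [0, 0, 0, 0, 0, 0],
  "grip": [1, 1, 1, 1, 1, 1]
}}

```text
time_s: 15.78
position: [0.5125, -0.2872, 0.023]
tcp_rot: [[-0.083, 0.997, 0.004], [0.997, 0.083, -0.003], [-0.003, 0.004, -1.0]]
force: [0.6, 0.4, 7.1]
opening: 0.006
grasp_force: 2.9
```

>>> {"api": "jog_arm", "payload": {
  "delta_pos": [
    [-0.6, 0, 0],
    [-1.2, 0, 0],
    [-1.8, 0.1, 0],
    [-2.3, 0.1, 0],
    [-2.7, 0.1, 0],
    [-2.7, 0.1, 0]
  ],
  "turn": [0, 0, 0, 0, 0, 0],
  "grip": [1, 1, 1, 1, 1, 1]
}}

```text
time_s: 16.52
position: [0.485, -0.2862, 0.023]
tcp_rot: [[-0.083, 0.997, 0.003], [0.997, 0.083, -0.003], [-0.003, 0.003, -1.0]]
force: [0.3, -0.1, 6.3]
opening: 0.005
grasp_force: 3.5
```

Run:
```python
from rig import *
import cv2,numpy as np
s=read_state();print(s["force"],s["position"])
o=[]
for n,(x,y) in(("side",(260,250)),("top",(340,170))):
    c=capture(n)["color"]; cv2.imwrite(f"pics/{n}5.png",c); o.append(cv2.resize(c[y:y+130,x:x+100],None,fx=4,fy=4,interpolation=cv2.INTER_CUBIC))
cv2.imwrite("pics/z5.png",np.hstack(o))
```

```text
[ 0.26374105 -0.06210238  6.32217673] [ 0.4849542  -0.28623488  0.02304265]
```

View pics/z5.png

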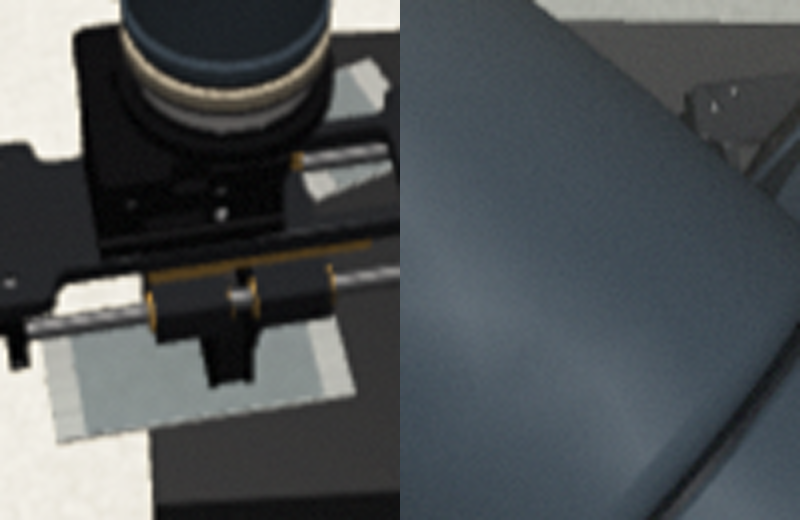

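Panel now overhangs: front corners at side px (271.2,335.5) and (275,360.5), back corner at (348.8,348.2), plate edge at x px ≈297.

Run:
```python
from h import *
b=np.array([.001,.0015])
F1,F2,B=[onz("side",p,.052)-b for p in((271.2,335.5),(275,360.5),(348.75,348.2))]
print(F1,F2,B,np.linalg.norm(F1-F2),np.linalg.norm(B-F2))
d=(B-F2)/np.linalg.norm(B-F2);print("yaw",np.degrees(np.arctan2(d[1],d[0])),"front",(F1+F2)/2,"grip",(F1+F2)/2+.019*d)
for k,s,t in(("loupe",(228,368),(433,311)),):print(k,tri(s,t))
print("edge",onz("side",(297.5,357),.05)-b)
```

```text
[ 0.41073869 -0.26999589] [ 0.41456372 -0.31721799] [ 0.53260323 -0.30629769] 0.047376758037143744 0.11854357276468758
yaw 5.2856084834475405 front [ 0.4126512  -0.29360694] grip [ 0.43157041 -0.29185665]
loupe (array([ 0.3393571 , -0.30354762,  0.02247258]), np.float64(0.24347832492208))
edge [ 0.45015975 -0.3131183 ]
```

>>> {"api": "jog_arm", "payload": {
  "delta_pos": [
    [0, 0, 3.5],
    [-1, 0, 3.5],
    [-2, -0.2, 3.5],
    [-3, -0.4, 3.5],
    [-4, -0.6, 3.5],
    [-5.5, -0.6, 3.5],
    [-5.5, -0.6, 3.5],
    [-5.5, -0.6, 3.5],
    [-5.5, -0.6, 3.5],
    [-5.5, -0.6, 3.5],
    [-5.5, -0.6, 3.5]
  ],
  "turn": [0, -10, -20, -30, -40, -50, -60, -70, -80, -89.5, -89.5],
  "grip": [1, 0, 0, 0, 0, 0, 0, 0, 0, 0, 0]
}}

```text
time_s: 18.0
position: [0.4288, -0.2909, 0.0566]
tcp_rot: [[0.996, 0.094, -0.0], [0.094, -0.996, 0.0], [-0.0, -0.0, -1.0]]
force: [-0.3, 0.5, 0.8]
opening: 0.984
grasp_force: 0.0
```

Run:
```python
from rig import *
from h import *
s=read_state();print(s["position"],s["opening"],s["force"])
print(onz("side",(318,345.75),.052)-[.001,.0015])
c=capture("side")["color"]; cv2.imwrite("pics/side6.png",c)
g=c.astype(int).sum(2)
# panel front edge: bright transitions unobstructed?
c=capture("top")["color"]; cv2.imwrite("pics/top6.png",c)
```

```text
[ 0.42876094 -0.29092255  0.05664576] 0.9842310803546223 [-0.26170662  0.50911917  0.81134244]
[ 0.4843419  -0.29691448]
```

XY agrees with the camera (only z is offset). Descending around the overhanging end, then closing.

>>> {"api": "jog_arm", "payload": {
  "delta_pos": [
    [0, 0, -1.5],
    [0, 0, -3],
    [0, 0, -4],
    [0, 0, -4.7],
    [0, 0, -5.2],
    [0, 0, -5.2]
  ],
  "turn": [0, 0, 0, 0, 0, 0],
  "grip": [0, 0, 0, 0, 0, 0]
}}

```text
time_s: 18.85
position: [0.4288, -0.2908, 0.0044]
tcp_rot: [[0.996, 0.092, -0.0], [0.092, -0.996, 0.0], [-0.0, -0.0, -1.0]]
force: [-0.0, -0.8, 0.1]
opening: 0.999
grasp_force: 0.0
```

>>> {"api": "jog_arm", "payload": {
  "delta_pos": [
    [0, 0, 0],
    [0, 0, 0],
    [0, 0, 0],
    [0, 0, 0],
    [0, 0, 0],
    [0, 0, 0]
  ],
  "turn": [0, 0, 0, 0, 0, 0],
  "grip": [1, 1, 1, 1, 1, 1]
}}

```text
time_s: 19.6
position: [0.4289, -0.291, 0.0048]
tcp_rot: [[0.996, 0.092, 0.0], [0.092, -0.996, -0.0], [0.0, 0.0, -1.0]]
force: [-0.3, 0.7, 1.0]
opening: 0.559
grasp_force: 30.0
```

Gripped (30 N, opening 0.56 ≈ 49 mm). Lifting, then checking it is held.

>>> {"api": "jog_arm", "payload": {
  "delta_pos": [
    [0, 0, 0.7],
    [0, 0, 2],
    [0, 0, 4],
    [0, 0, 6],
    [0, 0, 8],
    [0, 0, 9],
    [0, 0, 9]
  ],
  "turn": [0, 0, 0, 0, 0, 0, 0],
  "grip": [1, 1, 1, 1, 1, 1, 1]
}}

```text
time_s: 20.48
position: [0.4293, -0.2913, 0.0957]
tcp_rot: [[0.996, 0.092, 0.001], [0.092, -0.996, -0.001], [0.001, 0.002, -1.0]]
force: [-0.6, 0.2, -0.6]
opening: 0.557
grasp_force: 30.0
```

>>> {"api": "jog_arm", "payload": {
  "delta_pos": [
    [0, 2, 0],
    [0, 5, 0],
    [0, 9, 0],
    [0, 14, 0],
    [0, 19, 0],
    [1, 24, 0],
    [2, 29, 0],
    [3, 34, 0],
    [4, 39, 0],
    [5, 43, 0],
    [5.6, 47, 0],
    [5.6, 50, 0]
  ],
  "turn": [-1, -2, -4, -6, -8, -10, -12, -14, -16, -16.6, -16.6, -16.6],
  "grip": [1, 1, 1, 1, 1, 1, 1, 1, 1, 1, 1, 1]
}}

```text
time_s: 21.98
position: [0.4847, 0.2107, 0.0939]
tcp_rot: [[0.981, -0.195, -0.001], [-0.195, -0.981, -0.0], [-0.001, 0.0, -1.0]]
force: [0.1, -0.7, -1.2]
opening: 0.556
grasp_force: 30.0
```

>>> {"api": "jog_arm", "payload": {
  "delta_pos": [
    [0, 1.4, 0],
    [0, 2.1, 0],
    [0, 2.1, -2],
    [0, 2.1, -4],
    [0, 2.1, -5],
    [0, 2.1, -5],
    [0, 2.1, -5]
  ],
  "turn": [0, 0, 0, 0, 0, 0, 0],
  "grip": [1, 1, 1, 1, 1, 1, 1]
}}

```text
time_s: 22.85
position: [0.4855, 0.2298, 0.0452]
tcp_rot: [[0.98, -0.197, 0.001], [-0.197, -0.98, 0.0], [0.001, -0.0, -1.0]]
force: [0.4, -0.3, -0.3]
opening: 0.559
grasp_force: 30.0
```

Run:
```python
from rig import *
import cv2,numpy as np
s=read_state();print(s["force"],s["moment"],s["position"],s["opening"],s["grasp_force"])
o=[]
for n,(x,y) in(("side",(270,95)),("top",(145,140))):
    c=capture(n)["color"]; cv2.imwrite(f"pics/{n}7.png",c); o.append(cv2.convertScaleAbs(cv2.resize(c[y:y+120,x:x+80],None,fx=5,fy=5,interpolation=cv2.INTER_CUBIC),alpha=1.3,beta=15))
cv2.imwrite("pics/z7.png",np.hstack(o))
```

```text
[ 0.3899703  -0.31767934 -0.32843992] [-0.00165502  0.10429573 -0.02221882] [0.48546844 0.22984411 0.04523577] 0.5590358192544105 29.97536391019821
```

View pics/z7.png

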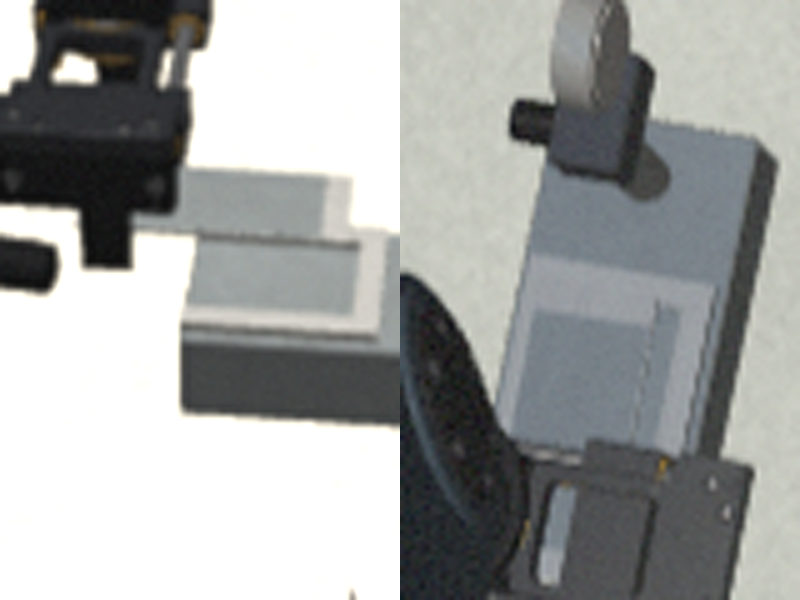

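Panel is held level. Far-end corners in the side view: (340.4,130.6) and about (341.6,143.2). In the top view its -y edge runs (196.6,200.6) to (192.4,229). Comparing with predictions.

Run:
```python
from h import *
np.set_printoptions(precision=4,suppress=True)
t=np.array([.4855,.2298]);d=np.array([.9805,-.1965]);n=np.array([.1965,.9805])
for s in(1,-1):
    P=np.r_[t+.1027*d+s*.025*n,.0924]; print("far",s,"side",proj("side",P),"top",proj("top",P))
P=np.r_[t+.035*d-.025*n,.0924];print("-y edge back",proj("top",P))
N=np.array([.5526,.2169]);a=np.radians(-11.3);x=np.array([np.cos(a),np.sin(a)]);y=np.array([-x[1],x[0]])
for u,v in((.05,.04),(.05,-.04),(-.038,-.04),(-.038,.04),(.038,-.028)):
    P=np.r_[N+u*x+v*y,.05];print("guide",u,v,"side",proj("side",P),"top",proj("top",P))
for nm,p,z in(("B+",(171.6,190.6),.05),("B-",(208.4,197),.05),("F-",(200.4,237.6),.05),("F+",(163.5,231.4),.05)):pass
o=[onz("side",(340.4,130.6),.0924),onz("side",(341.6,143.2),.0924),onz("top",(196.6,200.6),.0924),onz("top",(192.4,229),.0924)]
for q in o: print(q,"along",(q-t)@d,"across",(q-t)@n)
```

```text
far 1 side [340.695  129.6381] top [171.7631 195.1867]
far -1 side [339.1822 142.9926] top [195.8993 199.3615]
-y edge back [189.4006 231.9141]
guide 0.05 0.04 side [347.3282 141.5055] top [171.945  190.5743]
guide 0.05 -0.04 side [345.2676 163.093 ] top [208.9741 196.9548]
guide -0.038 -0.04 side [305.4168 160.703 ] top [200.9862 237.5695]
guide -0.038 0.04 side [309.1985 139.3267] top [163.679  231.1144]
guide 0.038 -0.028 side [340.1668 159.4073] top [202.329  201.4977]
[0.59   0.2305] along 0.10228822099032547 across 0.021261912804410768
[0.5864 0.1838] along 0.10794879366716799 across -0.02524464748678553
[0.5787 0.1837] along 0.1004398648658369 across -0.026896718495772614
[0.5207 0.1923] along 0.04186541056563482 across -0.029812269600997494
```

Run:
```python
import cv2
c=cv2.imread("pics/top7.png").astype(int).sum(2)
print("    ",*range(164,212))
for r in range(194,230,3): print(r,*c[r,164:212])
s=cv2.imread("pics/side7.png").astype(int).sum(2)
print("side cols")
for q in(310,320,330,338): print(q,*s[126:170,q])
```

```text
164 165 166 167 168 169 170 171 172 173 174 175 176 177 178 179 180 181 182 183 184 185 186 187 188 189 190 191 192 193 194 195 196 197 198 199 200 201 202 203 204 205 206 207 208 209 210 211
194 430 427 433 418 417 290 305 333 333 333 332 333 337 333 333 338 333 336 327 332 335 335 334 324 330 322 313 305 299 290 288 280 267 267 263 265 258 264 264 268 271 263 261 268 270 265 256 192
197 419 426 426 426 340 279 331 327 326 327 325 330 324 333 326 328 333 325 322 326 332 333 336 340 330 337 340 338 330 333 330 326 336 332 329 335 328 337 334 336 333 330 309 309 236 262 229 108
200 420 424 425 418 274 324 328 334 322 332 328 323 323 327 328 332 318 327 318 330 334 327 329 338 327 332 328 334 327 328 329 321 255 315 307 326 329 332 332 334 332 336 332 243 246 246 163 114
203 422 412 414 298 310 323 335 303 268 266 260 264 255 267 270 274 282 296 292 305 310 307 312 330 324 326 332 325 331 330 329 306 230 263 266 263 268 321 327 334 341 334 311 194 266 209 107 114
206 417 413 337 274 326 326 324 267 255 263 263 250 264 264 263 262 262 256 262 267 259 261 262 267 267 263 273 262 265 260 
[... 1470 characters left out ...]
 316 319 322 324 324 322 324 327 329 331 304 250 226 294 344 342 336 332 336 340 339 335 334 330 331 334 399 443 441 340 215 269 302 219 133 122 126 126 132 123
320 602 595 534 404 324 317 327 321 320 316 322 323 329 331 331 316 237 254 322 336 336 341 342 339 342 342 336 334 335 338 366 412 446 439 316 205 280 278 188 119 125 116 126 125
330 589 586 583 479 343 321 329 325 326 326 325 325 328 329 329 324 291 226 285 337 336 332 341 335 332 333 333 335 332 331 334 386 434 452 382 251 239 292 235 148 128 127 130 125
338 603 600 600 565 479 429 428 429 432 430 432 441 439 440 434 438 434 308 246 312 335 341 335 335 332 335 333 326 328 327 325 339 403 446 440 316 203 282 293 196 131 122 127 132
```

Top-view edges show the panel about 1 px right of prediction and the nest about 1.2 px left, so it should shift about 4 mm in +y. I'll shift and lower to just above the guides, then recheck at nearly equal height.

>>> {"api": "jog_arm", "payload": {
  "delta_pos": [
    [0.08, 0.4, -1],
    [0.08, 0.4, -2],
    [0.08, 0.4, -2.8],
    [0.08, 0.4, -3.3],
    [0.08, 0.4, -3.3],
    [0.08, 0.4, -3.3]
  ],
  "turn": [0, 0, 0, 0, 0, 0],
  "grip": [1, 1, 1, 1, 1, 1]
}}

```text
time_s: 23.7
position: [0.4859, 0.2341, 0.0118]
tcp_rot: [[0.98, -0.197, 0.0], [-0.197, -0.98, 0.0], [0.0, -0.0, -1.0]]
force: [-0.9, -0.9, -0.8]
opening: 0.554
grasp_force: 30.0
```

Run:
```python
from rig import *
import cv2
s=read_state();print(s["force"],s["position"],s["opening"])
t=capture("top")["color"];d=capture("side")["color"];cv2.imwrite("pics/top8.png",t);cv2.imwrite("pics/side8.png",d)
c=t.astype(int).sum(2)
print("    ",*range(162,212))
for r in range(188,228,3): print(r,*c[r,162:212])
s=d.astype(int).sum(2)
print("side cols from row 126")
for q in(315,325,335): print(q,*s[126:170,q])
print("side rows from col 325")
for q in(143,147,151,155): print(q,*s[q,325:352])
```

```text
[-0.88143748 -0.91937711 -0.80644507] [0.48586556 0.2340608  0.01183794] 0.5543674481495688
     162 163 164 165 166 167 168 169 170 171 172 173 174 175 176 177 178 179 180 181 182 183 184 185 186 187 188 189 190 191 192 193 194 195 196 197 198 199 200 201 202 203 204 205 206 207 208 209 210 211
188 421 419 416 413 431 425 416 418 329 268 271 264 262 260 260 257 258 262 256 266 268 255 267 265 273 262 261 268 261 268 265 258 258 255 260 262 263 264 264 265 258 265 263 263 259 261 268 268 259 259
191 414 410 406 408 422 422 422 395 263 325 315 314 312 299 291 288 279 269 268 262 268 269 272 264 262 263 266 266 267 266 259 261 258 261 265 269 270 263 266 259 262 264 269 270 268 265 272 266 265 236
194 413 428 428 429 430 414 416 292 312 329 330 335 330 336 337 328 331 334 331 329 329 335 332 331 331 324 329 320 309 304 301 291 289 280 268 277 270 259 264 263 266 265 270 260 260 265 267 267 261 187
197 421 422 423 419 420 420 339 284 327 330 333 335 334 271 250 294 300 279 321 298 327 328 334 332 333 333 329 332 333 330 338 333 334 333 329 331 331 329 329 331 333 332 323 326 321 311 239
[... 2364 characters left out ...]
5 447 447 341 214 279 310 216 135 119 129 127 121
335 601 595 600 601 596 596 591 588 594 595 594 597 596 535 458 426 421 430 438 435 435 438 445 444 445 442 442 435 326 284 333 364 424 445 417 285 203 277 281 185 122 123 122 126
side rows from col 325
143 321 327 328 326 330 328 326 326 326 359 430 435 434 433 408 305 308 404 444 446 446 426 368 331 325 326 326
147 322 325 323 330 323 328 326 330 344 389 438 440 437 437 416 346 375 440 450 446 445 429 353 328 328 329 328
151 326 325 325 328 331 328 330 327 352 413 442 443 438 429 394 347 403 439 444 446 441 387 331 329 326 334 327
155 326 314 320 317 315 316 302 305 294 288 284 286 291 299 316 357 434 449 444 443 421 342 324 321 329 324 322
```

Run:
```python
from h import *
from scipy.optimize import least_squares
t=np.array([.4859,.2341]);d=np.array([.9805,-.1965]);n=np.array([.1965,.9805])
# frame: e = lateral of nest centreline relative to tool line(+n), g = stop inner face along from tool ; camera shift per camera free
def edge(cam,lat,z,fix,val): # point on line at lateral lat where pixel[fix]=val
    a,b=[proj(cam,np.r_[t+s*d+lat*n,z]) for s in(.02,.12)]
    k=(val-a[fix])/(b[fix]-a[fix]); return (a+k*(b-a))[1-fix]
print("side panel near/far col325",edge("side",-.025,.059,0,325),edge("side",.025,.059,0,325),"obs 152.6 139.4")
for e in(-.002,0,.002): print(e,"side guide near outer",edge("side",e-.04,.05,0,325),"obs 160.3")
print("top panel -/+ row212",edge("top",-.025,.059,1,212),edge("top",.025,.059,1,212),"obs 197.2 ~172.7")
for e in(-.002,0,.002): print(e,"top guide outer-,inner-,inner+,outer+",*[round(edge("top",e+l,.05,1,212),2) for l in(-.04,-.028,.028,.04)],"obs 204.7? 198.8 171.7 166.5")
for g in(.102,.106,.110): print(g,"side end col row147 panel z / stop z",[round(edge2,2) for edge2 in [ (lambda a,b:(a+(147-a[1])/(b[1]-a[1])*(b-a))[0])(*[proj("side",np.r_[t+g*d+s*n,z]) for s in(-.03,.03)]) for z in(.059,.05)]])
```

```text
side panel near/far col325 153.36974637248002 139.92381502705715 obs 152.6 139.4
-0.002 side guide near outer 161.38117339607223 obs 160.3
0 side guide near outer 160.81687659736576 obs 160.3
0.002 side guide near outer 160.25387177016438 obs 160.3
top panel -/+ row212 195.82174168879394 171.5839124764567 obs 197.2 ~172.7
-0.002 top guide outer-,inner-,inner+,outer+ 205.18 199.41 172.5 166.73 obs 204.7? 198.8 171.7 166.5
0 top guide outer-,inner-,inner+,outer+ 204.21 198.45 171.54 165.77 obs 204.7? 198.8 171.7 166.5
0.002 top guide outer-,inner-,inner+,outer+ 203.25 197.49 170.58 164.81 obs 204.7? 198.8 171.7 166.5
0.102 side end col row147 panel z / stop z [np.float64(339.14), np.float64(339.38)]
0.106 side end col row147 panel z / stop z [np.float64(340.93), np.float64(341.15)]
0.11 side end col row147 panel z / stop z [np.float64(342.72), np.float64(342.92)]
```

Lateral error is about 0.6 mm and the stop gap about 3 mm, so it fits. Lowering gently.

>>> {"api": "jog_arm", "payload": {
  "delta_pos": [
    [0.01, 0.05, -0.3],
    [0.01, 0.05, -0.6],
    [0.01, 0.05, -0.85],
    [0.01, 0.05, -1.05],
    [0.01, 0.05, -1.1],
    [0.01, 0.05, -1.1]
  ],
  "turn": [0, 0, 0, 0, 0, 0],
  "grip": [1, 1, 1, 1, 1, 1]
}}

```text
time_s: 24.55
position: [0.4858, 0.2345, 0.0007]
tcp_rot: [[0.98, -0.197, 0.0], [-0.197, -0.98, 0.0], [0.0, -0.0, -1.0]]
force: [-0.2, 0.3, -0.9]
opening: 0.558
grasp_force: 30.0
```

>>> {"api": "jog_arm", "payload": {
  "delta_pos": [
    [0, 0, -0.05],
    [0, 0, -0.1],
    [0, 0, -0.1]
  ],
  "turn": [0, 0, 0],
  "grip": [1, 1, 1]
}}

```text
time_s: 24.92
position: [0.4859, 0.2345, -0.0001]
tcp_rot: [[0.98, -0.197, 0.0], [-0.197, -0.98, 0.0], [0.0, -0.0, -1.0]]
force: [-0.7, 0.4, 0.3]
opening: 0.557
grasp_force: 30.0
```

>>> {"api": "jog_arm", "payload": {
  "delta_pos": [
    [0, 0, -0.04],
    [0, 0, -0.08],
    [0, 0, -0.08]
  ],
  "turn": [0, 0, 0],
  "grip": [1, 1, 1]
}}

```text
time_s: 25.3
position: [0.4859, 0.2346, -0.0009]
tcp_rot: [[0.98, -0.197, 0.0], [-0.197, -0.98, 0.0], [0.0, -0.0, -1.0]]
force: [0.5, 0.8, 1.1]
opening: 0.554
grasp_force: 30.0
```

Run:
```python
from rig import *
import cv2
f=[]
for i in range(3):
    t=capture("side")["color"]; s=read_state(); f.append(s["force"].round(1))
print(f,s["moment"],s["position"])
cv2.imwrite("pics/side9.png",t); c=capture("top")["color"]; cv2.imwrite("pics/top9.png",c)
s=t.astype(int).sum(2)
print("side cols from row 132")
for q in(310,315,325,335,338): print(q,*s[132:168,q])
c=c.astype(int).sum(2); print("   ",*range(164,206))
for r in (200,204,208,212,216,220): print(r,*c[r,164:206])
```

```text
[array([-0.8, -0.6,  1.1]), array([-0.9, -0.6,  1. ]), array([-0.5, -0.2,  2.2])] [ 0.01013003  0.01267384 -0.00703656] [ 0.48588788  0.23457272 -0.00095796]
side cols from row 132
310 601 598 597 602 602 586 512 449 444 312 212 274 316 321 323 321 324 325 322 327 327 329 328 337 398 445 440 337 215 269 305 210 138 126 127 126
315 583 583 588 590 597 599 535 460 444 337 213 288 335 328 323 325 328 322 319 323 328 325 329 333 386 438 446 402 274 225 283 244 159 123 128 125
325 576 581 584 585 593 593 574 500 444 401 282 266 321 323 323 329 334 331 332 324 326 328 325 323 320 395 445 449 340 216 275 308 214 133 122 124
335 589 593 595 594 594 600 596 530 467 447 368 309 382 433 436 440 432 431 441 439 447 441 439 443 434 367 396 448 415 283 209 282 275 184 124 125
338 596 596 597 591 597 607 609 559 479 444 376 284 366 432 439 439 438 432 431 438 434 430 428 421 411 337 379 445 439 317 203 283 294 199 123 125
    164 165 166 167 168 169 170 171 172 173 174 175 176 177 178 179 180 181 182 183 184 185 186 187 188 189 190 191 192 193 194 195 196 197 198 199 200 201 202 203 204 205
200 422
[... 318 characters left out ...]
29 328 333 331 338
208 422 415 271 305 325 331 333 326 341 196 291 278 266 263 258 263 260 264 263 268 273 262 260 262 259 266 268 263 268 274 280 293 293 290 246 269 320 318 337 330 339 309
212 181 331 293 325 330 336 329 330 214 261 282 257 261 259 264 266 265 260 262 261 261 257 262 258 259 267 260 261 266 257 257 261 263 260 245 310 324 340 336 330 333 195
216 44 63 145 323 338 330 328 236 231 293 248 255 255 257 262 268 263 264 263 259 256 262 259 259 256 260 265 259 266 261 259 263 279 264 301 327 334 338 329 337 200 269
220 45 57 30 59 278 330 276 205 292 257 253 254 255 263 265 256 259 259 259 256 262 261 257 259 262 255 266 265 266 269 267 270 242 277 325 329 338 335 335 206 246 248
```

The panel is between the guides with the floor carrying it (pitch moment dropped from 0.10 to 0.01). Release.

>>> {"api": "jog_arm", "payload": {
  "delta_pos": [
    [0, 0, -0.03],
    [0, 0, -0.03],
    [0, 0, -0.03],
    [0, 0, -0.03],
    [0, 0, -0.03]
  ],
  "turn": [0, 0, 0, 0, 0],
  "grip": [1, 0.2, 0.05, 0, 0]
}}

```text
time_s: 26.12
position: [0.4857, 0.2345, -0.0014]
tcp_rot: [[0.98, -0.197, -0.0], [-0.197, -0.98, -0.0], [-0.0, 0.0, -1.0]]
force: [-0.3, -0.0, -1.0]
opening: 0.922
grasp_force: 0.0
```

>>> {"api": "jog_arm", "payload": {
  "delta_pos": [
    [0, 0, 1],
    [0, 0, 3],
    [0, 0, 5],
    [0, 0, 7],
    [0, 0, 7]
  ],
  "turn": [0, 0, 0, 0, 0],
  "grip": [0, 0, 0, 0, 0]
}}

```text
time_s: 26.75
position: [0.4872, 0.235, 0.0705]
tcp_rot: [[0.981, -0.196, 0.004], [-0.196, -0.981, 0.001], [0.004, -0.002, -1.0]]
force: [-0.3, -0.7, -0.6]
opening: 0.999
grasp_force: 0.0
```

Run:
```python
from rig import *
import cv2
t=capture("side")["color"]; st=read_state();print(st["force"],st["position"],st["opening"])
cv2.imwrite("pics/side10.png",t)
s=t.astype(int).sum(2)
print("side cols from row 132")
for q in(290,310,325,338): print(q,*s[132:168,q])
print("rows from col 325")
for q in(146,150,154):print(q,*s[q,325:350])
```

```text
[ 0.15555208 -0.78307357  0.00930635] [0.48632956 0.23468688 0.06951212] 1.0008150612205517
side cols from row 132
290 12 15 16 18 17 12 7 5 11 6 72 334 430 431 432 436 437 440 439 442 436 433 425 348 494 604 600 592 592 592 589 591 581 589 591 587
310 589 587 583 587 587 574 500 446 435 309 207 275 314 314 318 321 324 322 319 318 320 322 324 332 394 440 440 335 210 268 298 213 127 125 126 127
325 574 574 580 582 585 591 567 490 440 402 278 199 282 319 325 326 332 328 326 327 321 321 320 317 342 402 447 443 342 212 280 304 212 131 126 126
338 588 589 591 584 595 604 603 557 479 439 373 248 293 402 435 437 434 418 423 431 432 431 425 418 416 420 428 439 441 312 200 277 290 197 127 125
rows from col 325
146 325 320 324 324 330 326 323 322 331 367 433 430 435 435 413 355 361 434 444 444 447 421 343 323 322
150 326 321 322 324 326 323 325 333 344 393 434 436 430 423 377 342 386 434 442 442 430 387 330 334 327
154 320 322 320 326 329 327 331 328 352 423 437 438 434 425 371 352 420 438 447 435 424 359 318 316 321
```

Now pressing it down with closed fingertips over the nest.

>>> {"api": "jog_arm", "payload": {
  "delta_pos": [
    [3, -0.6, 0],
    [5.8, -1.15, 0],
    [5.8, -1.15, 0],
    [5.8, -1.15, 0],
    [5.8, -1.15, -2],
    [5.8, -1.15, -3.5],
    [5.8, -1.15, -4.4],
    [5.8, -1.15, -4.9],
    [5.8, -1.15, -4.9]
  ],
  "turn": [0, 0, 0, 0, 0, 0, 0, 0, 0],
  "grip": [1, 1, 1, 1, 1, 1, 1, 1, 1]
}}

```text
time_s: 27.92
position: [0.5436, 0.2231, 0.0194]
tcp_rot: [[0.98, -0.197, -0.0], [-0.197, -0.98, -0.0], [-0.0, 0.0, -1.0]]
force: [-0.8, 0.2, 0.3]
opening: 0.065
grasp_force: 0.0
```

>>> {"api": "jog_arm", "payload": {
  "delta_pos": [
    [0, 0, -0.05],
    [0, 0, -0.1],
    [0, 0, -0.15],
    [0, 0, -0.15]
  ],
  "turn": [0, 0, 0, 0],
  "grip": [1, 1, 1, 1]
}}

```text
time_s: 28.42
position: [0.5439, 0.223, 0.0183]
tcp_rot: [[0.98, -0.197, 0.0], [-0.197, -0.98, 0.0], [0.0, -0.0, -1.0]]
force: [0.3, 0.9, 0.4]
opening: 0.009
grasp_force: 0.0
```

>>> {"api": "jog_arm", "payload": {
  "delta_pos": [
    [0, 0, -0.05],
    [0, 0, -0.1],
    [0, 0, -0.1]
  ],
  "turn": [0, 0, 0],
  "grip": [1, 1, 1]
}}

```text
time_s: 28.8
position: [0.5439, 0.223, 0.018]
tcp_rot: [[0.981, -0.196, 0.0], [-0.196, -0.981, 0.0], [0.0, -0.0, -1.0]]
force: [-1.9, -0.4, 5.8]
opening: 0.008
grasp_force: 3.0
```

>>> {"api": "jog_arm", "payload": {
  "delta_pos": [
    [0, 0, -0.03],
    [0, 0, -0.05],
    [0, 0, -0.05],
    [0, 0, -0.05],
    [0, 0, -0.05],
    [0, 0, -0.05]
  ],
  "turn": [0, 0, 0, 0, 0, 0],
  "grip": [1, 1, 1, 1, 1, 1]
}}

```text
time_s: 29.55
position: [0.5439, 0.2231, 0.018]
tcp_rot: [[0.981, -0.196, 0.001], [-0.196, -0.981, 0.0], [0.001, -0.0, -1.0]]
force: [-2.7, -0.5, 8.6]
opening: 0.006
grasp_force: 4.5
```

>>> {"api": "jog_arm", "payload": {
  "delta_pos": [
    [0, 0, 0.3],
    [0, 0, 2],
    [0, 0, 5],
    [0, 0, 8],
    [-3, 0, 10],
    [-9, 0, 12],
    [-14, 0, 12],
    [-14, 0, 12],
    [-14, 0, 12]
  ],
  "turn": [0, 0, 0, 0, 0, 0, 0, 0, 0],
  "grip": [1, 1, 1, 1, 1, 1, 1, 1, 1]
}}

```text
time_s: 30.68
position: [0.4052, 0.2235, 0.1376]
tcp_rot: [[0.981, -0.196, 0.003], [-0.196, -0.981, 0.001], [0.003, -0.001, -1.0]]
force: [0.7, 0.7, 0.3]
opening: 0.005
grasp_force: 0.0
```

Run:
```python
from rig import *
import cv2
t=capture("side")["color"]; st=read_state();print(st["force"],st["position"],st["qvel"].round(2))
cv2.imwrite("pics/side11.png",t); c=capture("top")["color"]; cv2.imwrite("pics/top11.png",c)
s=t.astype(int).sum(2); c=c.astype(int).sum(2)
for q in(310,325,338): print(q,*s[132:168,q])
for q in(146,154):print(q,*s[q,325:350])
print(*range(164,206))
for r in (204,212,220,228): print(r,*c[r,164:206])
a=cv2.imread("pics/side0.png");d=cv2.absdiff(a,t).sum(2)>90; 
for n,(x,y,w,h) in dict(square=(318,260,55,45),jar=(332,205,32,36),loupe=(212,350,34,38),caliper=(215,218,100,35),driver=(198,132,88,24)).items(): print(n,d[y:y+h,x:x+w].sum())
```

```text
[0.85736173 0.15789486 0.247963  ] [0.40589169 0.2234393  0.13740822] [-0.41  0.99 -0.66 -0.    0.25  0.03]
310 585 580 576 582 586 569 497 438 433 304 208 276 317 315 316 320 318 311 313 321 319 321 318 325 394 438 431 333 207 263 297 213 130 115 118 122
325 566 570 580 578 583 584 564 489 434 397 270 200 281 317 317 324 325 325 321 313 318 321 315 315 335 398 440 440 333 212 271 305 212 128 120 121
338 584 584 587 582 587 598 598 549 472 440 371 242 296 396 429 429 425 425 424 425 427 426 418 408 408 416 430 440 432 309 198 273 286 196 127 125
146 317 321 320 321 321 324 325 321 324 360 425 428 425 429 412 349 356 432 435 441 442 417 333 316 321
154 315 320 321 323 324 323 325 317 347 422 439 435 432 418 366 351 414 433 437 435 422 354 319 311 319
164 165 166 167 168 169 170 171 172 173 174 175 176 177 178 179 180 181 182 183 184 185 186 187 188 189 190 191 192 193 194 195 196 197 198 199 200 201 202 203 204 205
204 421 423 425 297 322 326 338 329 333 333 168 303 321 329 321 325 326 318 332 330 325 322 329 334 326 332 334 337 334 336 326 332 329 333 327 242 271 333 328 338 339 336
212 413 337 296 332 331 336 332 335 205 257 300 272 262 259 263 261 265 268 264 263 257 264 267 262 268 260 268 266 265 265 264 264 262 250 230 312 327 341 330 330 332 200
220 274 328 331 333 333 329 283 198 301 271 262 264 267 256 258 266 262 256 255 259 261 265 265 266 262 257 266 269 273 268 267 262 266 279 328 333 340 328 343 219 254 251
228 323 336 332 335 333 173 279 289 263 264 264 263 264 258 261 272 252 266 258 258 263 259 264 269 269 274 262 264 270 266 288 269 320 329 341 333 337 313 221 256 220 106
square 0
jar 0
loupe 0
caliper 0
driver 1
```

The panel is seated and pressed at 8.6 N, the gap is about 3 to 4 mm, nothing else moved, and the robot is clear.

```bash
python3 -c "
from rig import *
print(hand_in())"
```

```text
the job is handed in; nothing more can be done
None
```

Job handed in at about 31 s: the long panel was slid out to about 39 mm overhang, gripped by that end, laid in the nest about 3–4 mm from the back stop, released and pressed at 8.6 N; nothing else moved in a before/after image comparison, and `hand_in()` returned no verdict.

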